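# Swing the bamboo side board home against the tea tray

### The arm

A 7-joint arm with a two-finger parallel gripper is mounted at the origin on the work surface. World frame = base frame: x ahead of the robot, y to its left, z up, the work surface at z = 0. Lengths are in m, angles in rad, forces in N, time in s.
With the tool pointing down it reaches from about 0.425 to 0.95 m from the base axis. Payload 4.7 kg.
Tool frame: the origin (TCP) lies on the centre line of the jaws, within the pads' length; the fingertips stand 8 mm ahead of it and the grasp point (between the pads) lies 11 mm behind it; z points along the fingers, x is the direction in which the jaws open and shut, and the axes are right-handed (so a half turn about z gives the same grasp; the last joint's range is limited). The gripper opens to 87 mm and grips with 3 to 60 N. Pads are 19 mm wide; open, the fingers measure 117 mm over their backs; the gripper's body (75 mm by 190 mm) begins 51 mm behind the grasp point.
Start: joints at [-1.21, 0.469, -0.049, 1.532, 0.024, 1.141, -0.082], TCP at [0.256, 0.624, 0.231] pointing down, gripper open.
Joint ranges: [-2.59, 2.59], [-0.33, 1.99], [-1.39, 1.29], [0.1, 2.45], [-1.04, 4.18], [0.21, 1.99], [-2.66, 2.66]. Speed limits (rad/s): [2.57, 2.57, 3.14, 3.14, 3.14, 3.14, 3.14].

### API

Orientations are given as a unit quaternion [x, y, z, w].
In Python, from station import arm, optics gives the robot as it stands.
- The arm moves only by the tool play_rows, never from a script. Its arguments are lists of equal length, an entry for each row: "dr": the turn, a rotation vector about the tool's x, y, z normalised to -1 to 1, where 1 is 120 degrees, a list of three; "translation": the shift along the tool's x, y, z normalised to -1 to 1, where 1 is 10 cm, a list of three; "claw": the finger opening in mm, from 0 to 87. A call has 1 to 8 rows; each row is the pose to reach, as a shift and turn from the pose measured when the call began, along the tool's axes at that moment; what a row does not reach only later rows make up. A row lasts 1/10 s, in which the tool goes at most 50 mm and 8.59 degrees, less where a joint would pass 70% of its speed; a pose out of reach is approached as far as the arm can. A call with a number of a shift or a turn outside -1 to 1 is refused whole. A call with a gripper value outside its range is refused whole. The fingers move at their own pace and stop on an object; "squeeze" is the grip in N (left out, the last holds). Time passes only in rows, so rows that repeat a pose let the fingers close. It gives the time, the measured TCP pose, the force and the opening at its end, in the units of the state.
- arm.get_state(): the state, without advancing time (a new reading comes with each control period).
- optics.grab_frame(name): name is "side" or "top" or "wrist"; returns the picture (400x640x3 uint8, red, green, blue); there is no depth.
- optics.camera_model(name): a dict with "intrinsics" (3x3 intrinsics, pixels), "rvec" (rotation vector, rad) and "tvec" (3), from world to camera coordinates, as OpenCV has them; the wrist camera has in their place "hand_eye" (4x4, takes a point from camera to tool coordinates, whose origin is the TCP and whose axes are the tool frame's). Camera axes: x right, y down, z forward; pixel columns grow to the right and rows downward; lengths in m; the calibration is good to about 2 mm. A picture is of the moment at which its call begins: read the wrist's pose just before it. camera_model takes no time and is no camera call.
- arm.sign_off(): hands the job in, once; it reports no verdict.
Trained networks look in the newest picture that a camera, given by its name, has taken for a name from the list of things; names that differ only in an ending like _2 or _b are one class to them, and where a whole thing is asked for, a point or a joint stands for the part that bears it (a point fixed in the world has none). Each returns a list of dicts, best first, with "p" (0 to 1); they miss things now and then, are a little off and sometimes report something else, mostly with a low value. They report only what shows in the picture. A call takes as long as a camera call.
- optics.trace(camera, name): "mask" (400x640 bool, what is visible of it) and "bbox" ([left, top, right, bottom] in pixels, round what is visible of it).
- optics.place_of(camera, name): "pixel" ([row, column] in pixels: a listed point, or the origin of a listed thing).
The state is a dict: "clock": time; "q": joint angles; "qvel": joint speeds; "joint_torque": joint torques, N m; "ee_pos": TCP position; "orientation": TCP orientation; "contact_force": force on the tool from outside, world axes, zero at the start; "torque": the same for the moment, N m; "width": finger opening in m.
Only numpy, scipy, OpenCV 4.12 (cv2) and the standard library are available. Lean on these libraries where they do the work, as an engineer would, in place of code of your own. Each camera call takes 0.05 s, during which the arm holds its last target. There are 200 camera calls.

### The job

The light bamboo side board of the aluminium tea tray has been left swung out across the counter. Push it near its free end so that it pivots on its brass screw, flat on the counter, until it lies home alongside the tray, then let go of it. Leave the loose dark wooden board where it lies.

Things in the scene. Friction and masses are not known exactly. Their poses are not given: they have to be found in the camera images.
- bamboo_board: Light bamboo board, 15 mm thick, 0.2-0.4 kg, flat on the counter. Origin: underside, on the axis of its pivot hole; x runs to the free end, z up. Spans x -25 to 225 mm; 90 mm wide (y -45 to 45), 70 mm at x below 25. Turns on a fixed brass screw (22 mm head, top 24.5 mm up), held by friction only, 1.5 mm play. Starts 28-52 degrees clockwise (from above) of home; push its -y edge.
- bamboo_tip (a point): Middle of the bamboo board's free end, at (225, 0, 7.5) mm in the board's frame, same axes. When home it is at (110, -138) mm in the tray's frame.
- tray: Fixed aluminium box, closed latched lid, 280 (x) by 180 (y) by 45 mm high; origin: centre of underside, x along its length away from the robot, y left. The screw is at (-115, -138) mm. Home, the board's x axis lies along the tray's and its edge is 3 mm off the side face y = -90 mm, which stops it. A cup 45 mm high stands on the lid's +y half.
- dark_board: Loose dark brown wooden board, 250 (x) by 90 (y) by 15 mm, flat on the right of the counter; origin at the centre of its underside, x along its length. Not to be moved.

How it is judged:
By the outcome, as a careful person would: the job done as asked, in the order asked, and still so for the second after the job is handed in, with the robot touching nothing.
It also fails if it takes over 35 s, if anything falls off the work surface, if the arm or the gripper's body presses on something with over 40 N, if the wrist force passes 120 N, or if a joint passes its speed limit or range.

## Working session

There is one attempt and no reset: what is moved stays moved. The work goes in short steps, Python scripts to look and compute and a tool call to move; the robot and the scene stay as the last step left them, time stands still between calls to the robot, and variables do not carry over. Pictures are saved under pics/ and viewed, about 8 in all and at most 12, crops included, and the job is handed in when it is done.

Besides the shell and the picture viewer there is one more tool, called after "Emit:" by a JSON object that holds its "op" and its "data", one argument or row to a line. play_rows: Moves the arm, as the interface text tells. Scaled input: -1 to 1 covers 10 cm each way for a shift and 120 degrees each way for a turn. Its arguments: {"type":"object","properties":{"dr":{"type":"array"},"translation":{"type":"array"},"claw":{"type":"array"},"squeeze":{"type":"number"}},"required":["dr","translation","claw"]}

```bash
mkdir -p pics; cat > h.py <<'E'
import numpy as np, cv2
from station import arm, optics
def ray(cam,px,z):
    m=optics.camera_model(cam);K=np.array(m["intrinsics"]);R=cv2.Rodrigues(np.array(m["rvec"],float))[0];t=np.array(m["tvec"],float).ravel()
    d=R.T@np.linalg.inv(K)@np.array([px[0],px[1],1.]);c=-R.T@t
    return c+d*(z-c[2])/d[2]
def save(cam,n): cv2.imwrite(f"pics/{n}.png",optics.grab_frame(cam)[:,:,::-1])
E
python3 - <<'E'
from h import *
s=arm.get_state();print(s)
for c in ["top","side"]:
    save(c,c+"1")
    for n in ["bamboo_board","bamboo_tip","tray","dark_board"]:
        z={"bamboo_tip":.0075}.get(n,0)
        for r in optics.place_of(c,n)[:2]:
            v,u=r["pixel"];print(c,n,round(r["p"],2),(u,v),ray(c,(u,v),z).round(4))
    if c=="top":
      for n,z in [("bamboo_board",.015),("dark_board",.015),("tray",.045)]:
        for r in optics.trace(c,n)[:1]:
            cn=max(cv2.findContours(r["mask"].astype(np.uint8),0,2)[0],key=cv2.contourArea)
            P=np.array([ray(c,p[0],z)[:2] for p in cn],np.float32)
            print(n,r["p"],r["bbox"],cv2.boxPoints(cv2.minAreaRect(P)).round(3).tolist())
E
```

```text
{'clock': 0.0, 'q': array([-1.20987163,  0.46947379, -0.04860263,  1.53367706,  0.02408531,
        1.14098555, -0.08230001]), 'qvel': array([ 0.00177805,  0.00043794, -0.00020724, -0.00070288, -0.00110959,
        0.00059915, -0.00168153]), 'joint_torque': array([ 1.86473881e-04, -5.07962751e+01, -8.09546909e-02, -2.36165965e+01,
       -6.14799745e-02,  3.79295438e-02,  1.48797280e-04]), 'ee_pos': array([0.25628068, 0.62383435, 0.22948477]), 'orientation': array([ 8.30660996e-01,  5.56777650e-01, -7.98213045e-04,  5.67502277e-04]), 'contact_force': array([ 0.02532437, -0.24092438,  0.4441709 ]), 'torque': array([-0.00293476,  0.00383431, -0.01229367]), 'width': 0.0871110615692367}
top bamboo_board 0.67 (217.1, 271.2) [0.4167 0.0865 0.    ]
top bamboo_tip 0.86 (270.3, 188.6) [ 0.6115 -0.0282  0.0075]
top tray 0.87 (158.7, 219.7) [0.5327 0.2323 0.    ]
top dark_board 0.93 (457.7, 222.0) [ 0.5423 -0.4704  0.    ]
bamboo_board 0.58 [199.5, 179.4, 288.3, 287.4] [[0.37400001287460327, 0.06300000101327896], [0.5849999785423279, -0.07100000232458115], [0.6340000033378601, 0.004999999888241291], [0.4230000078678131, 0.14000000059604645]]
dark_board 0.75 [430.1, 168.0, 486.7, 280.5] [[0.4059999883174896, -0.4830000102519989], [0.6499999761581421, -0.5419999957084656], [0.671999990940094, -0.4519999921321869], [0.42800000309944153, -0.3930000066757202]]
tray 0.75 [104.6, 155.9, 220.2, 285.9] [[0.38100001215934753, 0.31700000166893005], [0.3869999945163727, 0.11100000143051147], [0.6779999732971191, 0.11900000274181366], [0.671999990940094, 0.32499998807907104]]
side bamboo_board 0.78 (230.2, 173.5) [0.4239 0.0928 0.    ]
side bamboo_tip 0.84 (318.2, 180.1) [ 0.6197 -0.0194  0.0075]
side tray 0.7 (261.6, 143.3) [0.5394 0.2278 0.    ]
side dark_board 0.78 (372.0, 343.2) [ 0.5372 -0.4718  0.    ]
```

```bash
python3 -c "
import cv2,numpy as np
a=cv2.imread('pics/top1.png');b=cv2.imread('pics/side1.png')
cv2.imwrite('pics/both1.png',cv2.resize(np.vstack([a,b]),(480,600)))"
```

```text
(no output)
```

View pics/top1.png

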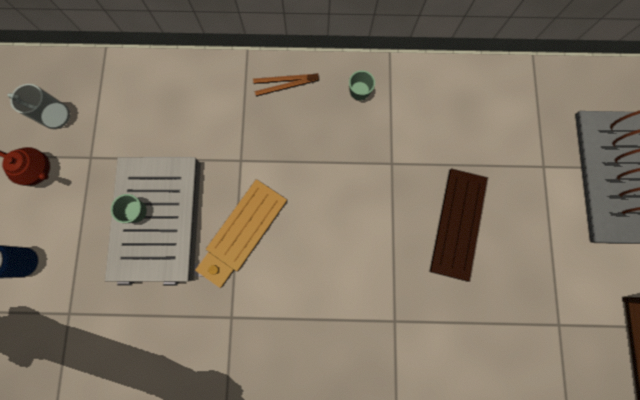

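The top view shows the tray on the left, with its right edge running from (197,158) to (188,281). The bamboo board has its pivot at about (215,270) and its tip at (270,189). The dark board, at (458,222), is well clear. I'll move above the outer side of the board's free end.

Emit:
{"op": "play_rows", "data": {
  "dr": [
    [0, 0, 0],
    [0, 0, 0],
    [0, 0, 0]
  ],
  "translation": [
    [-0.93, 0.88, 0],
    [-0.93, 0.88, 0],
    [-0.93, 0.88, 0]
  ],
  "claw": [0, 0, 0],
  "squeeze": 20
}}

```text
clock: 0.95
ee_pos: [0.3047, 0.5011, 0.2305]
orientation: [0.832, 0.555, -0.0, 0.001]
contact_force: [0.6, 0.2, -0.3]
width: 0.0706
```

Emit:
{"op": "play_rows", "data": {
  "dr": [
    [0, 0, 0],
    [0, 0, 0],
    [0, 0, 0]
  ],
  "translation": [
    [-0.93, 0.88, 0],
    [-0.93, 0.88, 0],
    [-0.93, 0.88, 0]
  ],
  "claw": [0, 0, 0]
}}

```text
clock: 1.25
ee_pos: [0.3519, 0.3777, 0.231]
orientation: [0.833, 0.554, -0.0, 0.002]
contact_force: [-0.3, 0.1, -0.3]
width: 0.0467
```

Emit:
{"op": "play_rows", "data": {
  "dr": [
    [0, 0, 0],
    [0, 0, 0],
    [0, 0, 0]
  ],
  "translation": [
    [-0.93, 0.88, 0],
    [-0.93, 0.88, 0],
    [-0.93, 0.88, 0]
  ],
  "claw": [0, 0, 0]
}}

```text
clock: 1.55
ee_pos: [0.3983, 0.2542, 0.2318]
orientation: [0.834, 0.552, 0.0, 0.002]
contact_force: [0.3, 0.1, -1.4]
width: 0.0229
```

Emit:
{"op": "play_rows", "data": {
  "dr": [
    [0, 0, 0],
    [0, 0, 0],
    [0, 0, 0]
  ],
  "translation": [
    [-0.93, 0.88, 0],
    [-0.93, 0.88, 0],
    [-0.93, 0.88, 0]
  ],
  "claw": [0, 0, 0]
}}

```text
clock: 1.85
ee_pos: [0.444, 0.1306, 0.2328]
orientation: [0.835, 0.551, 0.001, 0.003]
contact_force: [0.5, 0.7, 0.4]
width: 0.0026
```

Emit:
{"op": "play_rows", "data": {
  "dr": [
    [0, 0, 0],
    [0, 0, 0],
    [0, 0, 0]
  ],
  "translation": [
    [-0.93, 0.88, 0],
    [-0.93, 0.88, 0],
    [-0.93, 0.88, 0]
  ],
  "claw": [0, 0, 0]
}}

```text
clock: 2.15
ee_pos: [0.4891, 0.0066, 0.2341]
orientation: [0.836, 0.549, 0.001, 0.003]
contact_force: [-0.5, 0.3, 0.6]
width: 0.0004
```

```bash
cat >> h.py <<'E'
from scipy.spatial.transform import Rotation as Ro
def wray(s,px,z):
    m=optics.camera_model("wrist");K=np.array(m["intrinsics"]);H=np.array(m["hand_eye"])
    T=np.eye(4);T[:3,:3]=Ro.from_quat(s["orientation"]).as_matrix();T[:3,3]=s["ee_pos"];T=T@H
    d=T[:3,:3]@np.linalg.inv(K)@np.array([px[0],px[1],1.]);c=T[:3,3];return c+d*(z-c[2])/d[2]
def plan(x,y,z,yaw):
    "shift and turn, in the move units, to world x,y,z with the tool down and its x axis at yaw (deg)"
    s=arm.get_state();R=Ro.from_quat(s["orientation"])
    a=np.radians(yaw)/2;G=Ro.from_quat([np.cos(a),np.sin(a),0,0])
    print("plan",(R.inv().apply(np.array([x,y,z])-s["ee_pos"])/.1).round(3),((R.inv()*G).as_rotvec(degrees=True)/120).round(3),"F",s["contact_force"].round(1),"pos",s["ee_pos"].round(4),"t",s["clock"])
def look(cam="top"):
    for n,z in [("bamboo_board",0),("bamboo_tip",.0075),("tray",0)]:
        s=arm.get_state()
        optics.grab_frame(cam)
        for r in optics.place_of(cam,n)[:1]:
            v,u=r["pixel"];print(cam,n,round(r["p"],2),((wray(s,(u,v),z)) if cam=="wrist" else ray(cam,(u,v),z)).round(4))
E
python3 - <<'E'
from h import *
look("wrist"); save("wrist","w1"); plan(.5335,-.093,.20,60)
E
```

```text
wrist bamboo_board 0.82 [0.4202 0.096  0.    ]
wrist tray 0.69 [0.5308 0.2282 0.    ]
plan [-0.789  0.828  0.339] [0.002 0.001 0.058] F [ 0.5 -0.5 -0.1] pos [0.488  0.0121 0.2334] t 2.5
```

View pics/w1.png

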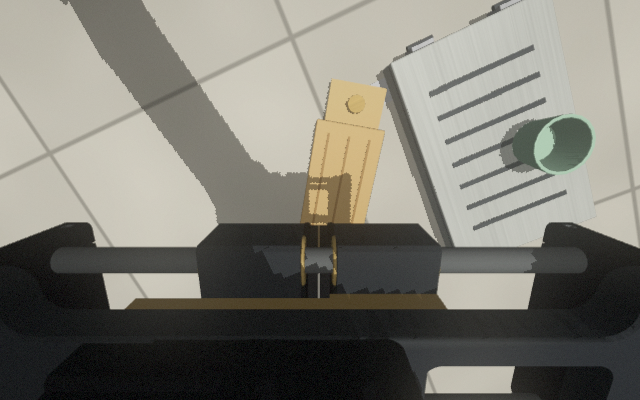

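The wrist view shows the screw head at (356,104). The lid's edge facing the board runs from (391,66) to (453,248).

```bash
python3 - <<'E'
from h import *
s=arm.get_state()
p=wray(s,(356,104),.0245);a=wray(s,(391,66),.045);b=wray(s,(453,248),.045)
print(p,a,b,np.degrees(np.arctan2(*(b-a)[1::-1])))
for q in [(197,158),(188,281)]: print(ray("top",q,.045))
print(ray("top",(215,269),.0245), ray("top",(286,203),.015),ray("top",(258,180),.015))
E
```

```text
[0.42181882 0.09082395 0.0245    ] [0.3994596  0.13871619 0.045     ] [0.64224    0.14120676 0.045     ] 0.587751194836801
[0.67164039 0.13880889 0.045     ]
[0.39499338 0.13621718 0.045     ]
[0.42165891 0.0851025  0.0245    ] [ 0.57627055 -0.06717909  0.015     ] [0.62998569 0.00077048 0.015     ]
```

Emit:
{"op": "play_rows", "data": {
  "dr": [
    [0, 0, 0.06],
    [0, 0, 0.06],
    [0, 0, 0.06],
    [0, 0, 0.06]
  ],
  "translation": [
    [-0.79, 0.83, 0.34],
    [-0.79, 0.83, 0.34],
    [-0.79, 0.83, 0.34],
    [-0.79, 0.83, 0.34]
  ],
  "claw": [0, 0, 0, 0]
}}

```text
clock: 2.9
ee_pos: [0.5336, -0.0947, 0.199]
orientation: [0.868, 0.497, -0.0, 0.002]
contact_force: [0.3, -0.1, 0.1]
width: 0.0006
```

Emit:
{"op": "play_rows", "data": {
  "dr": [
    [0, 0, 0],
    [0, 0, 0],
    [0, 0, 0]
  ],
  "translation": [
    [0, 0, 0.9],
    [0, 0, 0.9],
    [0, 0, 0.9]
  ],
  "claw": [0, 0, 0]
}}

```text
clock: 3.2
ee_pos: [0.5297, -0.0917, 0.1047]
orientation: [0.867, 0.499, -0.005, -0.001]
contact_force: [-0.4, 0.2, 0.6]
width: 0.0004
```

Emit:
{"op": "play_rows", "data": {
  "dr": [
    [0, 0, 0],
    [0, 0, 0],
    [0, 0, 0],
    [0, 0, 0]
  ],
  "translation": [
    [0, 0, 0.4],
    [0, 0, 0.75],
    [0, 0, 0.85],
    [0, 0, 0.85]
  ],
  "claw": [0, 0, 0, 0]
}}

```text
clock: 3.6
ee_pos: [0.5292, -0.0908, 0.0202]
orientation: [0.866, 0.5, -0.005, -0.002]
contact_force: [-0.3, 0.4, -0.4]
width: 0.0
```

```bash
python3 - <<'E'
from h import *
save("side","s2")
S=np.array([.4218,.088])
for y in (-32,-22,-12,-5):
    a=np.radians(y);R=np.array([[np.cos(a),-np.sin(a)],[np.sin(a),np.cos(a)]])
    p=S+R@[.19,-.045-.0155]; print(y,end=" ");plan(p[0],p[1],.013,90+y)
E
```

```text
-32 plan [0.341 0.043 0.08 ] [-0.002  0.003  0.016] F [ 0.7 -0.5  0.3] pos [ 0.5301 -0.0913  0.0212] t 3.65
-22 plan [0.677 0.13  0.078] [-0.003  0.002 -0.067] F [ 0.7 -0.5  0.3] pos [ 0.5301 -0.0913  0.0212] t 3.65
-12 plan [1.024 0.158 0.076] [-0.003  0.002 -0.151] F [ 0.7 -0.5  0.3] pos [ 0.5301 -0.0913  0.0212] t 3.65
-5 plan [1.266 0.142 0.075] [-0.003  0.002 -0.209] F [ 0.7 -0.5  0.3] pos [ 0.5301 -0.0913  0.0212] t 3.65
```

View pics/s2.png

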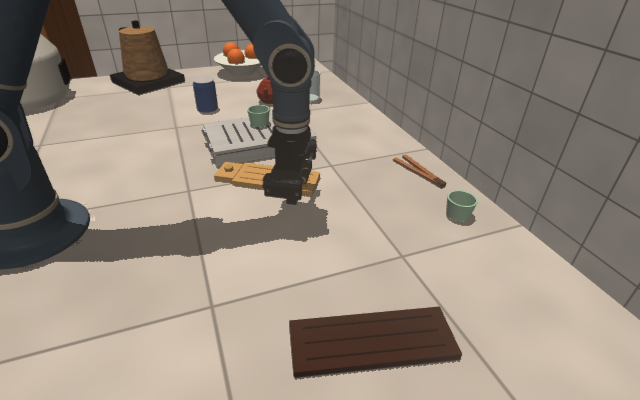

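The side view shows the closed fingers at (291,198), on the outer side of the board near its free end (320,180). I'll drop the last 8 mm and push along the arc.

Emit:
{"op": "play_rows", "data": {
  "dr": [
    [0, 0, 0],
    [0, 0, 0.01],
    [0, 0, 0.015],
    [0, 0, 0],
    [0, 0, -0.025],
    [0, 0, -0.05],
    [0, 0, -0.067],
    [0, 0, -0.067]
  ],
  "translation": [
    [0, 0, 0.08],
    [0, 0, 0.085],
    [0.15, 0.02, 0.085],
    [0.3, 0.04, 0.085],
    [0.4, 0.06, 0.085],
    [0.5, 0.09, 0.085],
    [0.6, 0.11, 0.085],
    [0.68, 0.13, 0.085]
  ],
  "claw": [0, 0, 0, 0, 0, 0, 0, 0]
}}

```text
clock: 4.45
ee_pos: [0.5759, -0.0385, 0.0123]
orientation: [0.829, 0.559, -0.004, -0.001]
contact_force: [-0.0, -0.4, 0.6]
width: 0.0005
```

```bash
python3 - <<'E'
from h import *
look("top"); save("top","t3")
S=np.array([.4218,.088])
for y in (-22,-17,-12,-8,-4,-2):
    a=np.radians(y);R=np.array([[np.cos(a),-np.sin(a)],[np.sin(a),np.cos(a)]])
    p=S+R@[.19,-.045-.0155]; print(y,end=" ");plan(p[0],p[1],.013,90+y)
E
```

```text
top bamboo_board 0.57 [0.4217 0.0873 0.    ]
top tray 0.89 [0.529  0.2385 0.    ]
-22 plan [ 0.002  0.002 -0.008] [-0.003  0.002 -0.001] F [-0.6 -0.3 -0.1] pos [ 0.575  -0.0394  0.0122] t 4.8
-17 plan [ 0.17   0.047 -0.009] [-0.003  0.002 -0.042] F [-0.6 -0.3 -0.1] pos [ 0.575  -0.0394  0.0122] t 4.8
-12 plan [ 0.341  0.078 -0.01 ] [-0.003  0.002 -0.084] F [-0.6 -0.3 -0.1] pos [ 0.575  -0.0394  0.0122] t 4.8
-8 plan [ 0.48   0.091 -0.011] [-0.003  0.002 -0.117] F [-0.6 -0.3 -0.1] pos [ 0.575  -0.0394  0.0122] t 4.8
-4 plan [ 0.619  0.095 -0.012] [-0.003  0.002 -0.151] F [-0.6 -0.3 -0.1] pos [ 0.575  -0.0394  0.0122] t 4.8
-2 plan [ 0.689  0.093 -0.012] [-0.003  0.002 -0.167] F [-0.6 -0.3 -0.1] pos [ 0.575  -0.0394  0.0122] t 4.8
```

View pics/t3.png

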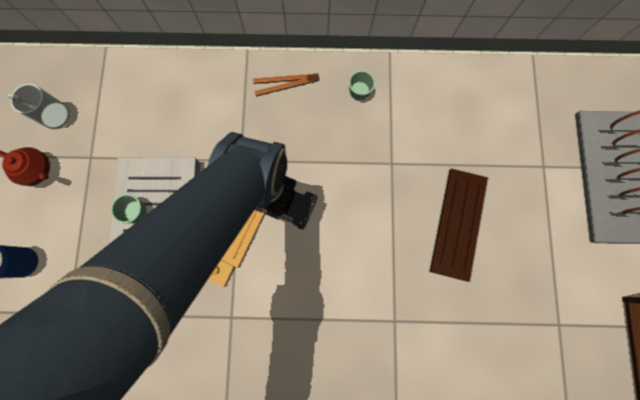

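The arm hides most of the board, but its visible edge from (265,213) to (225,285) has turned with the push. I'll carry on to about 4° short of home.

Emit:
{"op": "play_rows", "data": {
  "dr": [
    [0, 0, -0.02],
    [0, 0, -0.042],
    [0, 0, -0.063],
    [0, 0, -0.084],
    [0, 0, -0.117],
    [0, 0, -0.15],
    [0, 0, -0.15]
  ],
  "translation": [
    [0.08, 0.025, 0],
    [0.17, 0.047, 0],
    [0.26, 0.065, 0],
    [0.34, 0.078, 0],
    [0.48, 0.091, 0],
    [0.6, 0.095, 0],
    [0.6, 0.095, 0]
  ],
  "claw": [0, 0, 0, 0, 0, 0, 0]
}}

```text
clock: 5.5
ee_pos: [0.6075, 0.0155, 0.0119]
orientation: [0.73, 0.683, -0.002, -0.002]
contact_force: [0.2, -0.9, 0.2]
width: 0.0004
```

```bash
python3 - <<'E'
from h import *
look("side"); save("wrist","w4")
S=np.array([.4218,.088])
for y in (-4,-2,-1,0,.6):
    a=np.radians(y);R=np.array([[np.cos(a),-np.sin(a)],[np.sin(a),np.cos(a)]])
    p=S+R@[.19,-.045-.015]; print(y,end=" ");plan(p[0],p[1],.013,90+y)
E
```

```text
side bamboo_board 0.59 [0.4225 0.0907 0.    ]
side bamboo_tip 0.61 [0.6406 0.0707 0.0075]
side tray 0.97 [0.5377 0.2232 0.    ]
-4 plan [ 0.029  0.008 -0.012] [-0.004  0.001 -0.001] F [-0.3 -0.2  0.8] pos [0.6061 0.0121 0.0118] t 5.85
-2 plan [ 0.096  0.028 -0.012] [-0.004  0.001 -0.018] F [-0.3 -0.2  0.8] pos [0.6061 0.0121 0.0118] t 5.85
-1 plan [ 0.129  0.037 -0.012] [-0.004  0.001 -0.026] F [-0.3 -0.2  0.8] pos [0.6061 0.0121 0.0118] t 5.85
0 plan [ 0.163  0.045 -0.012] [-0.004  0.001 -0.034] F [-0.3 -0.2  0.8] pos [0.6061 0.0121 0.0118] t 5.85
0.6 plan [ 0.183  0.05  -0.012] [-0.004  0.001 -0.039] F [-0.3 -0.2  0.8] pos [0.6061 0.0121 0.0118] t 5.85
```

View pics/w4.png

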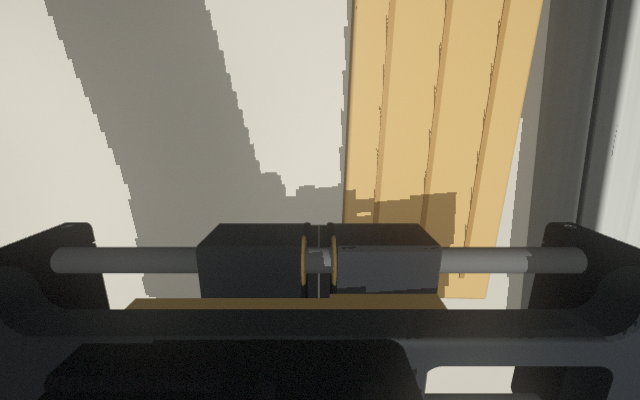

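The wrist view shows the board's pushed edge running from (354,0) to (343,222), its inner edge from (543,0) to (487,298), and the tray's lid edge on the right. Some turn is left.

```bash
python3 - <<'E'
from h import *
s=arm.get_state()
for a,b,z in [((354,0),(343,222),.015),((543,0),(487,298),.015),((607,0),(580,225),.045)]:
    A,B=wray(s,a,z),wray(s,b,z);print(A,B,np.degrees(np.arctan2(*(B-A)[1::-1])))
E
```

```text
[0.48234211 0.03814655 0.015     ] [0.59275852 0.02726281 0.015     ] -5.6294581459261215
[0.48893381 0.12724551 0.015     ] [0.6483536  0.11291882 0.015     ] -5.1352420764996785
[0.50060929 0.12966766 0.045     ] [0.59140684 0.13364211 0.045     ] 2.506389411569835
```

Emit:
{"op": "play_rows", "data": {
  "dr": [
    [0, 0, -0.01],
    [0, 0, -0.015],
    [0, 0, -0.018],
    [0, 0, -0.018]
  ],
  "translation": [
    [0.03, 0.01, 0],
    [0.055, 0.02, 0],
    [0.08, 0.025, 0],
    [0.08, 0.025, 0]
  ],
  "claw": [0, 0, 0, 0]
}}

```text
clock: 6.25
ee_pos: [0.6095, 0.0203, 0.0119]
orientation: [0.719, 0.695, -0.003, -0.002]
contact_force: [-0.8, 0.6, -0.0]
width: 0.0006
```

```bash
python3 - <<'E'
from h import *
look("side"); save("wrist","w5")
S=np.array([.4218,.088])
for y in (-2,-1,0,.6):
    a=np.radians(y);R=np.array([[np.cos(a),-np.sin(a)],[np.sin(a),np.cos(a)]])
    p=S+R@[.19,-.045-.015]; print(y,end=" ");plan(p[0],p[1],.013,90+y)
E
```

```text
side bamboo_board 0.61 [0.4172 0.077  0.    ]
side bamboo_tip 0.67 [0.6416 0.0743 0.0075]
side tray 0.88 [0.5417 0.2415 0.    ]
-2 plan [ 0.015  0.004 -0.012] [-0.004  0.001  0.   ] F [-0.3 -0.2 -0.2] pos [0.6092 0.0199 0.0118] t 6.6
-1 plan [ 0.048  0.014 -0.012] [-0.004  0.001 -0.008] F [-0.3 -0.2 -0.2] pos [0.6092 0.0199 0.0118] t 6.6
0 plan [ 0.082  0.023 -0.012] [-0.004  0.001 -0.016] F [-0.3 -0.2 -0.2] pos [0.6092 0.0199 0.0118] t 6.6
0.6 plan [ 0.102  0.029 -0.013] [-0.004  0.001 -0.021] F [-0.3 -0.2 -0.2] pos [0.6092 0.0199 0.0118] t 6.6
```

View pics/w5.png

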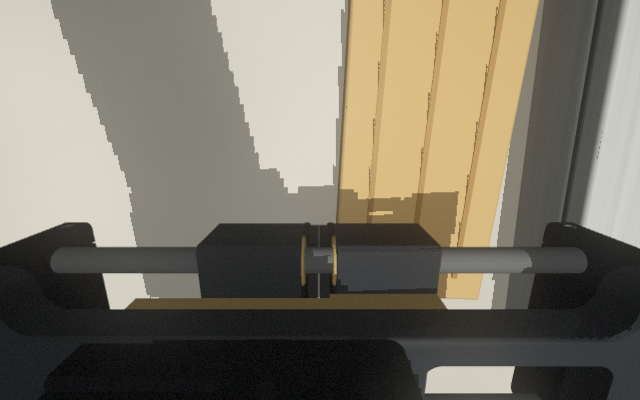

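```bash
python3 - <<'E'
from h import *
s=arm.get_state()
for a,b,z in [((349,0),(337,222),.015),((539,0),(481,298),.015),((598,0),(563,222),.045)]:
    A,B=wray(s,a,z),wray(s,b,z);print(A,B,np.degrees(np.arctan2(*(B-A)[1::-1])))
E
```

```text
[0.48440983 0.03889706 0.015     ] [0.59509703 0.03111637 0.015     ] -4.0209576183938225
[0.48764856 0.12866438 0.015     ] [0.64742678 0.11854301 0.015     ] -3.6246371163907227
[0.49917327 0.12999664 0.045     ] [0.58814676 0.13274091 0.045     ] 1.766653329924714
```

Emit:
{"op": "play_rows", "data": {
  "dr": [
    [0, 0, -0.005],
    [0, 0, -0.01],
    [0, 0, -0.012],
    [0, 0, -0.012]
  ],
  "translation": [
    [0.03, 0.007, 0],
    [0.06, 0.015, 0],
    [0.08, 0.02, 0],
    [0.08, 0.02, 0]
  ],
  "claw": [0, 0, 0, 0]
}}

```text
clock: 7.0
ee_pos: [0.6116, 0.0285, 0.0118]
orientation: [0.71, 0.704, -0.004, -0.002]
contact_force: [0.3, -0.3, 0.0]
width: 0.0007
```

```bash
python3 - <<'E'
from h import *
look("side"); save("wrist","w6"); plan(.6119,.0278,.013,90)
E
```

```text
side bamboo_board 0.59 [0.415  0.0802 0.    ]
side bamboo_tip 0.59 [0.6411 0.0761 0.0075]
side tray 0.82 [0.5385 0.2288 0.    ]
plan [-0.     0.005 -0.012] [-0.004  0.001 -0.004] F [ 0.3  0.2 -0.4] pos [0.6114 0.0278 0.0118] t 7.35
```

View pics/w6.png

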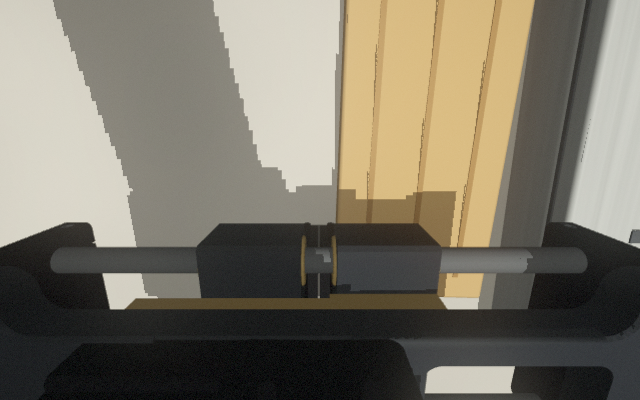

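Emit:
{"op": "play_rows", "data": {
  "dr": [
    [0, 0, -0.002],
    [0, 0, -0.005],
    [0, 0, -0.005],
    [0, 0, -0.005]
  ],
  "translation": [
    [0.02, 0.0, 0],
    [0.04, 0.005, 0],
    [0.045, 0.005, 0],
    [0.045, 0.005, 0]
  ],
  "claw": [0, 0, 0, 0]
}}

```text
clock: 7.75
ee_pos: [0.612, 0.0325, 0.0118]
orientation: [0.707, 0.708, -0.004, -0.002]
contact_force: [0.7, 0.1, -0.5]
width: 0.0001
```

```bash
cat > edges.py <<'E'
from h import *
import sys
s=arm.get_state();im=optics.grab_frame("wrist");cv2.imwrite(f"pics/{sys.argv[1]}.png",im[:,:,::-1])
m=optics.trace("wrist","bamboo_board")[0]["mask"]
I=im.astype(int);c=(I[:,:,0]-I[:,:,2]>60)
L=[];Rr=[]
for v in range(5,175,5):
    u=np.where(c[v])[0]
    if len(u): L.append(wray(s,(u.min(),v),.015)[:2]);Rr.append(wray(s,(u.max()+1,v),.015)[:2])
for P in (L,Rr):
    P=np.array(P);k=np.polyfit(P[:,0],P[:,1],1);print("deg",np.degrees(np.arctan(k[0])).round(2),"y at x=.4218,.6,.647",np.polyval(k,[.4218,.6,.647]).round(4), "res",np.std(P[:,1]-np.polyval(k,P[:,0])).round(5))
print(s["ee_pos"],s["contact_force"].round(1),s["clock"])
E
python3 edges.py w7
```

```text
deg -0.74 y at x=.4218,.6,.647 [0.0448 0.0425 0.0418] res 0.00015
deg -0.67 y at x=.4218,.6,.647 [0.1335 0.1315 0.1309] res 0.00015
[0.61198312 0.03254577 0.01175186] [ 0.7  0.1 -0.5] 7.75
```

Emit:
{"op": "play_rows", "data": {
  "dr": [
    [0, 0, -0.002],
    [0, 0, -0.003],
    [0, 0, -0.003],
    [0, 0, -0.003]
  ],
  "translation": [
    [0.015, 0, 0],
    [0.03, 0, 0],
    [0.033, 0, 0],
    [0.033, 0, 0]
  ],
  "claw": [0, 0, 0, 0]
}}

```text
clock: 8.25
ee_pos: [0.6118, 0.0361, 0.0117]
orientation: [0.704, 0.71, -0.004, -0.002]
contact_force: [-0.6, -0.1, 1.0]
width: 0.0005
```

Emit:
{"op": "play_rows", "data": {
  "dr": [
    [0, 0, 0],
    [0, 0, 0],
    [0, 0, 0]
  ],
  "translation": [
    [-0.3, 0, 0],
    [-0.6, 0, 0],
    [-0.6, 0, 0]
  ],
  "claw": [0, 0, 0]
}}

```text
clock: 8.55
ee_pos: [0.6119, -0.03, 0.0121]
orientation: [0.707, 0.707, -0.005, -0.001]
contact_force: [-1.2, -0.2, 0.7]
width: 0.0007
```

Emit:
{"op": "play_rows", "data": {
  "dr": [
    [0, 0, 0],
    [0, 0, 0],
    [0, 0, 0],
    [0, 0, 0]
  ],
  "translation": [
    [0, 0, -0.5],
    [0, 0, -1],
    [0, 0, -1],
    [0, 0, -1]
  ],
  "claw": [0, 0, 0, 0]
}}

```text
clock: 8.95
ee_pos: [0.6136, -0.0285, 0.1136]
orientation: [0.707, 0.708, -0.004, -0.0]
contact_force: [-0.3, 0.6, -1.1]
width: 0.0006
```

Emit:
{"op": "play_rows", "data": {
  "dr": [
    [0, 0, 0],
    [0, 0, 0],
    [0, 0, 0],
    [0, 0, 0],
    [0, 0, 0]
  ],
  "translation": [
    [0.4, 0.3, -0.4],
    [0.8, 0.6, -0.8],
    [0.8, 0.6, -0.8],
    [0.8, 0.6, -0.8],
    [0.8, 0.6, -0.8]
  ],
  "claw": [0, 0, 0, 0, 0]
}}

```text
clock: 9.45
ee_pos: [0.6727, 0.0525, 0.1909]
orientation: [0.706, 0.708, -0.005, -0.001]
contact_force: [0.5, 0.1, -1.2]
width: 0.0004
```

```bash
python3 edges.py w8
```

```text
deg 0.21 y at x=.4218,.6,.647 [0.0461 0.0467 0.0469] res 0.00031
deg 0.24 y at x=.4218,.6,.647 [0.1347 0.1355 0.1357] res 0.00034
[0.67269132 0.05247254 0.19085002] [ 0.5  0.1 -1.2] 9.45
```

View pics/w8.png

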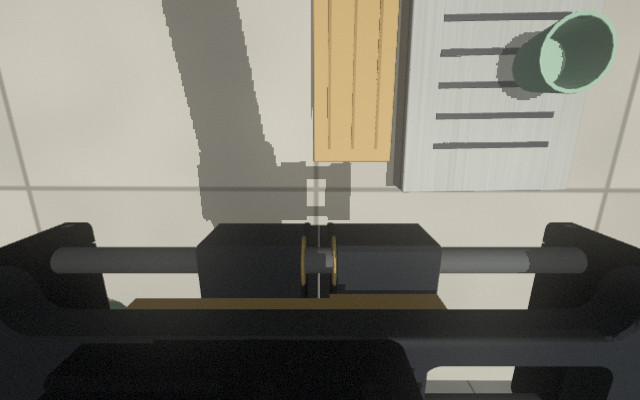

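The view shows the board beside the tray: its inner edge runs from (400,0) to (389,160), and the lid edge from (414,0) to (403,190). Next I'll fit the tray's angle from the lid edge.

```bash
python3 - <<'E'
from h import *
s=arm.get_state();g=cv2.cvtColor(cv2.imread("pics/w8.png"),6).astype(int)
def fit(P,sw):
    P=np.array(P);
    if sw:P=P[:,::-1]
    med=None
    for _ in range(4):
        k=np.polyfit(P[:,0],P[:,1],1);r=abs(P[:,1]-np.polyval(k,P[:,0]));P=P[r<max(2*np.median(r),3e-4)]
    print(np.degrees(np.arctan(k[0])).round(2)*(-1 if sw else 1),np.polyval(k,[.4218,.6,.647]).round(4),len(P),r.std().round(5))
fit([wray(s,(396+np.argmax(np.diff(g[v,396:422])) +1,v),.045)[:2] for v in range(5,185,3)],0)
# far end edge: row of lid end
fit([wray(s,(u,175+np.argmax(abs(np.diff(g[175:200,u])))+1),.045)[:2] for u in range(415,555,3)],1)
# dark shade/tray foot line between board and lid printed as profile
for v in (20,90,150): print(v,g[v,386:420].tolist())
# top view
optics.grab_frame("top");save("top","t9")
g=cv2.cvtColor(cv2.imread("pics/t9.png"),6).astype(int)
fit([wray(s,(0,0),0)[:2]*0+ray("top",(180+np.argmin(np.diff(g[v,180:206]))+1,v),.045)[:2] for v in range(162,278,3)],0)
E
```

```text
0.91 [0.1381 0.1409 0.1417] 48 0.00012
0.59 [0.6707 0.6689 0.6684] 32 8e-05
20 [180, 180, 180, 181, 181, 180, 181, 180, 182, 181, 180, 164, 114, 122, 119, 88, 88, 89, 86, 88, 86, 86, 81, 77, 87, 97, 142, 176, 197, 195, 192, 192, 190, 190]
90 [185, 184, 186, 184, 184, 184, 184, 164, 110, 124, 122, 102, 86, 90, 88, 89, 89, 88, 84, 78, 90, 102, 147, 181, 199, 196, 196, 196, 195, 194, 197, 196, 194, 191]
150 [187, 188, 187, 181, 144, 124, 124, 120, 102, 89, 89, 91, 88, 92, 89, 82, 83, 92, 116, 170, 196, 202, 201, 201, 200, 201, 198, 200, 199, 199, 200, 198, 203, 203]
1.13 [0.1373 0.1409 0.1418] 35 0.00028
```

The tray's yaw is about 0.9° and the board's about 0.2°. The gap measures 3.4 mm at the screw and 6 mm at the tip, against 3 mm at home. One more nudge of about 2.2 mm should finish it.

Emit:
{"op": "play_rows", "data": {
  "dr": [
    [0, 0, 0],
    [0, 0, 0],
    [0, 0, 0],
    [0, 0, 0],
    [0, 0, 0]
  ],
  "translation": [
    [-0.45, -0.3, 0.2],
    [-0.85, -0.6, 0.8],
    [-0.85, -0.6, 0.8],
    [-0.85, -0.6, 0.8],
    [-0.85, -0.6, 0.8]
  ],
  "claw": [0, 0, 0, 0, 0]
}}

```text
clock: 10.15
ee_pos: [0.6111, -0.036, 0.1116]
orientation: [0.708, 0.706, -0.006, -0.002]
contact_force: [0.8, 0.7, -0.5]
width: 0.0007
```

Emit:
{"op": "play_rows", "data": {
  "dr": [
    [0, 0, 0],
    [0, 0, 0],
    [0, 0, 0],
    [0, 0, 0],
    [0, 0, 0]
  ],
  "translation": [
    [0, 0, 0.4],
    [0, 0, 0.75],
    [0, 0, 0.98],
    [0, 0, 0.98],
    [0, 0, 0.98]
  ],
  "claw": [0, 0, 0, 0, 0]
}}

```text
clock: 10.65
ee_pos: [0.6116, -0.0357, 0.0146]
orientation: [0.708, 0.706, -0.005, -0.001]
contact_force: [0.1, 0.1, 0.4]
width: 0.0003
```

```bash
python3 - <<'E'
from h import *
plan(.612,.0385,.012,91)
E
```

```text
plan [0.742 0.003 0.023] [-0.004  0.002 -0.009] F [0.1 0.1 0.4] pos [ 0.6116 -0.0357  0.0146] t 10.65
```

Emit:
{"op": "play_rows", "data": {
  "dr": [
    [0, 0, -0.005],
    [0, 0, -0.008],
    [0, 0, -0.008],
    [0, 0, -0.008],
    [0, 0, -0.008],
    [0, 0, -0.008],
    [0, 0, -0.008],
    [0, 0, -0.008]
  ],
  "translation": [
    [0.2, 0, 0.01],
    [0.45, 0, 0.02],
    [0.58, 0, 0.02],
    [0.65, 0, 0.02],
    [0.69, 0, 0.02],
    [0.72, 0, 0.02],
    [0.735, 0, 0.02],
    [0.74, 0, 0.02]
  ],
  "claw": [0, 0, 0, 0, 0, 0, 0, 0]
}}

```text
clock: 11.45
ee_pos: [0.612, 0.037, 0.0125]
orientation: [0.702, 0.712, -0.005, -0.001]
contact_force: [-0.3, -1.3, 1.5]
width: 0.0005
```

```bash
python3 edges.py w10
```

```text
deg 0.45 y at x=.4218,.6,.647 [0.0452 0.0465 0.0469] res 0.00015
deg 0.55 y at x=.4218,.6,.647 [0.1337 0.1354 0.1358] res 0.00016
[0.61201373 0.0369733  0.01245431] [-0.3 -1.3  1.5] 11.45
```

Emit:
{"op": "play_rows", "data": {
  "dr": [
    [0, 0, 0],
    [0, 0, 0],
    [0, 0, 0],
    [0, 0, 0]
  ],
  "translation": [
    [0.01, 0, 0],
    [0.018, 0, 0],
    [0.018, 0, 0],
    [0.018, 0, 0]
  ],
  "claw": [0, 0, 0, 0]
}}

```text
clock: 11.95
ee_pos: [0.6122, 0.039, 0.0124]
orientation: [0.702, 0.712, -0.005, -0.001]
contact_force: [1.3, -0.7, -0.4]
width: 0.0003
```

```bash
python3 edges.py w11
```

```text
deg 1.12 y at x=.4218,.6,.647 [0.0451 0.0486 0.0495] res 0.00013
deg 1.46 y at x=.4218,.6,.647 [0.1328 0.1374 0.1386] res 0.00022
[0.61215933 0.03896208 0.01236238] [ 1.3 -0.7 -0.4] 11.95
```

Emit:
{"op": "play_rows", "data": {
  "dr": [
    [0, 0, 0],
    [0, 0, 0],
    [0, 0, 0]
  ],
  "translation": [
    [-0.3, 0, 0],
    [-0.6, 0, 0],
    [-0.6, 0, 0]
  ],
  "claw": [0, 0, 0]
}}

```text
clock: 12.35
ee_pos: [0.6122, -0.0265, 0.0127]
orientation: [0.705, 0.71, -0.006, 0.0]
contact_force: [0.2, -1.1, -0.2]
width: 0.0005
```

Emit:
{"op": "play_rows", "data": {
  "dr": [
    [0, 0, 0],
    [0, 0, 0],
    [0, 0, 0],
    [0, 0, 0]
  ],
  "translation": [
    [0, 0, -0.5],
    [0, 0, -1],
    [0, 0, -1],
    [0, 0, -1]
  ],
  "claw": [0, 0, 0, 0]
}}

```text
clock: 12.75
ee_pos: [0.6136, -0.0244, 0.114]
orientation: [0.704, 0.71, -0.005, 0.001]
contact_force: [-0.1, 0.4, -1.1]
width: 0.0005
```

Emit:
{"op": "play_rows", "data": {
  "dr": [
    [0, 0, 0],
    [0, 0, 0],
    [0, 0, 0],
    [0, 0, 0],
    [0, 0, 0]
  ],
  "translation": [
    [0.4, 0.3, -0.4],
    [0.8, 0.6, -0.8],
    [0.8, 0.6, -0.8],
    [0.8, 0.6, -0.8],
    [0.8, 0.6, -0.8]
  ],
  "claw": [0, 0, 0, 0, 0]
}}

```text
clock: 13.25
ee_pos: [0.6722, 0.0573, 0.1909]
orientation: [0.704, 0.711, -0.006, -0.001]
contact_force: [0.7, -0.6, -0.2]
width: 0.0004
```

```bash
python3 edges.py w12; python3 - <<'E'
from h import *
s=arm.get_state();g=cv2.cvtColor(cv2.imread("pics/w12.png"),6).astype(int)
P=np.array([wray(s,(390+np.argmax(np.diff(g[v,390:425])) +1,v),.045)[:2] for v in range(5,170,3)])
for _ in range(4):
    k=np.polyfit(P[:,0],P[:,1],1);r=abs(P[:,1]-np.polyval(k,P[:,0]));P=P[r<max(2*np.median(r),3e-4)]
print("tray",np.degrees(np.arctan(k[0])),np.polyval(k,[.4218,.6,.647]),len(P))
save("top","t12"); look("side")
E
```

```text
deg 1.18 y at x=.4218,.6,.647 [0.046  0.0496 0.0506] res 0.00034
deg 1.06 y at x=.4218,.6,.647 [0.134  0.1372 0.1381] res 0.00056
[0.67217329 0.05733608 0.19094762] [ 0.7 -0.6 -0.2] 13.25
tray 0.8904346085560543 [0.13815394 0.14092357 0.14165405] 53
side bamboo_board 0.77 [0.4219 0.0849 0.    ]
side bamboo_tip 0.79 [0.6453 0.0946 0.0075]
side tray 0.64 [0.5353 0.224  0.    ]
```

View pics/w12.png

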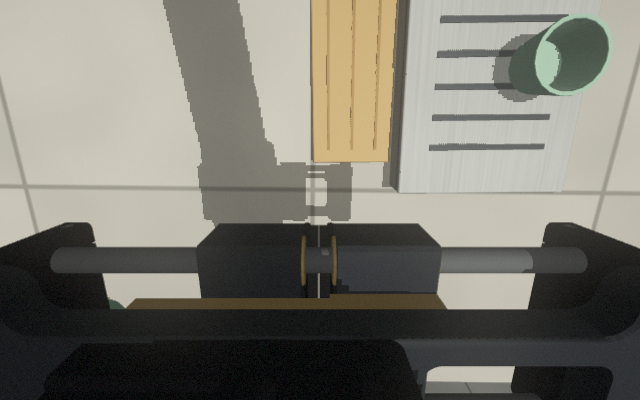

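The board now lies parallel to the tray, within about 0.2°, with a gap of about 3.5–4 mm. The gripper is clear at z = 0.19 m.

```bash
python3 -c "
from station import arm
print(arm.sign_off())"
```

```text
the job is handed in; nothing more can be done
None
```

I pushed the bamboo board near its free end with the closed fingers, turning it about its screw until it lay home beside the tray. Then I backed off, raised the arm clear to 0.19 m and handed the job in at about 13.5 s.

- **First pass short:** it stopped about 0.7° short, with a 6 mm gap at the tip, so I went back for a second light nudge.
- **Final check (wrist camera):** the board is at about 1.1° and the tray's edge at about 0.9°. The gap is about 4 mm at the screw end and 3.5 mm at the tip, against 3 mm when home, which is within the calibration error and the pivot's play.
- **Disagreements:** the side camera's tip estimate was about 2–3 mm from the wrist camera's. Estimates of the tray's yaw ranged from 0.6° to 1.1°.
- **Forces:** readings at the end of each move stayed under about 2 N.
- **Dark board:** I never went near it, but I did not measure its position again at the end.

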